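# Set the painting turntable to the large dot

## Robot

A 6-joint arm with a two-finger parallel gripper is mounted at the origin on a cart in front of the work surface, level with it; the furniture and walls round the work are solid. World frame = base frame: x ahead of the robot, y to its left, z up, the work surface at z = 0. Lengths are in m, angles in degrees, forces in N, time in s.
With the tool pointing down it reaches from about 0.425 to 0.95 m from the base axis. Payload 3.5 kg.
Tool frame: the origin (TCP) lies on the centre line of the jaws, within the pads' length; the fingertips stand 25 mm ahead of it and the grasp point (between the pads) lies 6 mm ahead of it; z points along the fingers, y is the line along which they close (so a half turn about z gives the same grasp; the last joint's range is limited). The gripper opens to 85 mm and grips with 20 to 120 N. Pads are 22 mm wide; open, the fingers measure 114 mm over their backs; the gripper's body (76 mm by 85 mm) begins 54 mm behind the grasp point. The pads swing forward as they close: fully open they stand 13 mm farther back than shut.
Start: joints at [65.088, 16.404, 90.338, -0, 73.258, -8.594], TCP at [0.19, 0.648, 0.256] pointing down, gripper open.
Joint ranges: [-158.93, 158.93], [-51.34, 127.21], [12.03, 142.37], [-87.48, 267.48], [13.55, 161.25], [-162.69, 162.69]. Speed limits (degrees/s): [159.86, 159.86, 180, 180, 180, 180].

## Interface

Orientations are given as a 3x3 rotation matrix whose columns are the frame's x, y, z axes.
In Python, from bench import state, grab_frame, camera_info, finish_job gives the robot as it stands. The module is installed in compiled form; this text tells all that it offers.
- The arm moves only by the tool play_rows, never from a script. Its argument "deltas" is a list of rows, each a list of 3 entries, a list of its own where there are three numbers: the turn, a rotation vector about the tool's x, y, z in rad, then the shift along the tool's x, y, z in m, then the opening, from 0 (shut) to 1 (fully open). A call has 1 to 10 rows; each row shifts and turns the commanded pose from where the row before left it, along the tool's axes as they then stand; what a row does not reach is not made up. A row lasts 1/10 s, in which the tool goes at most 50 mm and 8.59 degrees, less where a joint would pass 70% of its speed; a pose out of reach is approached as far as the arm can. A call is refused whole if a number of a shift passes 0.05 or a number of a turn 0.15, either way. A call with a gripper value outside its range is refused whole. The fingers move at their own pace and stop on an object; "squeeze" is the grip in N (left out, the last holds). Time passes only in rows, so rows that do not move let the fingers close. It gives the time, the measured TCP pose, the force, the opening and the grip force at its end, in the units of the state.
- state(): the state, without advancing time (a new reading comes with each control period).
- grab_frame(name): name is "side" or "top"; returns the picture (480x640x3 uint8, red, green, blue); there is no depth.
- camera_info(name): a dict with "vertical_fov" (degrees; the focal length in pixels is half the picture's height over the tangent of half this angle, whatever the lens; pixels are square), "cx", "cy" (the principal point, pixels), "view" (4x4, takes a point from world to camera coordinates). Camera axes: x right, y up, looking along -z (the intrinsics and any distortion apply to the point x, -y, -z); pixel columns grow to the right and rows downward; lengths in m; the calibration is good to about 2 mm. A picture is of the moment at which its call begins. camera_info takes no time and is no camera call.
- finish_job(): hands the job in; it is judged then, once.
The state is a dict: "time_s": time; "joint_positions": joint angles; "joint_velocities": joint speeds; "effort": joint torques, N m; "tcp_pos": TCP position; "orientation": TCP orientation; "wrist_force": force on the tool from outside, world axes, zero at the start; "torque": the same for the moment, N m; "grip_width": finger opening in m; "finger_force": force on a finger pad.
Only numpy, scipy, OpenCV 4.12 (cv2) and the standard library are available. Lean on these libraries where they do the work, as an engineer would, in place of code of your own. Each camera call takes 0.05 s, during which the arm holds its last target. There are 200 camera calls.

## Task

Turn the painting turntable by pushing its upright lever round with the fingertips or the outside of the fingers, until the lever's nose points at the middle of the large white dot on the scale. Only push it, gently, without gripping it, so that the model wagon rides round on the turntable without being touched or displaced, and leave the glue bottle, the jar and the paint tin where they stand. Then back away and leave the lever there.

Things in the scene. Friction and masses are not known exactly. Their poses are not given: they have to be found in the camera images.
- turntable_base: dark steel round base plate of the turntable, fixed to the table, 254 mm across, 10 mm high; origin at the centre of its underside, on the vertical axis of rotation. Its -x axis points to the middle of the scale, on the side nearer the robot; z up. White ticks every 10 degrees (long ones every 30) lie 94 to 106 mm from the axis. Two steel end stops (16 x 10 mm, top at z = 26 mm) stand 104 mm from the axis, 1.3 rad either side of -x.
- stage (a joint): turning angle (rad) of the aluminium turntable, a disc of 84 mm radius with a thin cork top, surface 21.5 mm above the table, with the lever fixed on it. 0: the lever lies on the base's -x axis; grows counter-clockwise seen from above (with the lever on the near side it then moves to the robot's right). Range -1.15 to 1.15. A friction brake (about 0.12 N m, 1.5 N at the lever) holds it wherever it is left; it does not spring back.
- lever_post (a point): point on the axis of the lever's upright round steel post, 50 mm above the table, 83 mm from the turntable's axis. The post is 14 mm thick from 25 to 68 mm above the table, with a black cap of 19 mm diameter on it from 68 to 80 mm. At its foot is a flat bar 14 mm wide (20 to 26 mm above the table), 68 to 94 mm from the axis, ending outward in a pointed nose at 100 mm.
- pointer (a point): the point of the scale at which the lever's nose aims: 112 mm from the axis on the line from the axis through the post and nose, 11.5 mm above the table; turns with the lever
- large_dot: the large white round dot on the scale, 20 mm across, 1.5 mm thick, fixed on the base plate near its rim, 112 mm from the axis, 0.7 rad to one side or the other of the base's -x axis; origin at the centre of its underside, 10 mm above the table
- small_dot: the small white round dot, 8 mm across, fixed on the scale likewise on the other side; not the goal
- wagon: small black model wagon, 26 x 50 x 23 mm (x, y, z), loose, standing on the middle of the turntable; origin at the centre of its underside, z up
- glue_bottle: loose glue bottle with a blue pointed cap, 27 mm diameter, 98 mm high, standing beside the turntable; origin at the centre of its underside
- jar: loose round jar with a white screw cap, 37 mm diameter, 78 mm high, standing behind the turntable; origin at the centre of its underside
- tin: loose small paint tin, 34 mm diameter, 36 mm high, standing to the left of the turntable; origin at the centre of its underside
There are look-alikes about, which are no part of the job. What is shaped like the tin but blue is not meant.

How it is judged:
By the outcome, as a careful person would: the job done as asked, in the order asked, and still so for the second after the job is handed in, with the robot touching nothing.
It also fails if it takes over 51 s, if anything falls off the work surface, if the arm or the gripper's body presses on something with over 40 N, if the wrist force passes 120 N, or if a joint passes its speed limit or range.

## Working session

There is one attempt and no reset: what is moved stays moved. The work goes in short steps, Python scripts to look and compute and a tool call to move; the robot and the scene stay as the last step left them, time stands still between calls to the robot, and variables do not carry over. Pictures are saved under pics/ and viewed, at most 10 in all, crops included, and the job is handed in when it is done.

Besides the shell and the picture viewer there is one more tool, called after ">>>" as name(argument=value, ...) on one line, values as JSON. play_rows: Moves the arm, as the interface text tells. Its arguments: {"type":"object","properties":{"deltas":{"type":"array"},"squeeze":{"type":"number"}},"required":["deltas"]}

```bash
mkdir -p pics
python3 - <<'E'
from bench import *
import cv2
for n in("top","side"):
    cv2.imwrite(f"pics/{n}0.png",grab_frame(n)[:,:,::-1]); print(camera_info(n))
s=state();print(s["time_s"],s["tcp_pos"],s["orientation"],s["grip_width"])
E
```

```text
{'vertical_fov': 55.706325629075145, 'cx': 318.1182324793053, 'cy': 238.15865224771534, 'view': array([[-0.0049862 , -0.99968035, -0.02478588,  0.34256523],
       [ 0.9852829 , -0.00914636,  0.17068673, -0.61404656],
       [-0.17085887, -0.02357003,  0.98501355, -0.79979516],
       [ 0.        ,  0.        ,  0.        ,  1.        ]])}
{'vertical_fov': 53.984498149771255, 'cx': 322.8590479140275, 'cy': 232.24356336829214, 'view': array([[-0.9116225 , -0.41093745,  0.00865006,  0.69765036],
       [ 0.22757893, -0.48711217,  0.84316639, -0.03037307],
       [-0.3422751 ,  0.77061802,  0.53758313, -0.96440762],
       [ 0.        ,  0.        ,  0.        ,  1.        ]])}
0.1 [0.1893849  0.64732262 0.25505423] [[-9.59717977e-01  2.80963681e-01 -9.02211152e-04]
 [ 2.80964952e-01  9.59716035e-01 -1.95652128e-03]
 [ 3.16155087e-04 -2.13119836e-03 -9.99997679e-01]] 0.08556584389529232
```

View pics/top0.png

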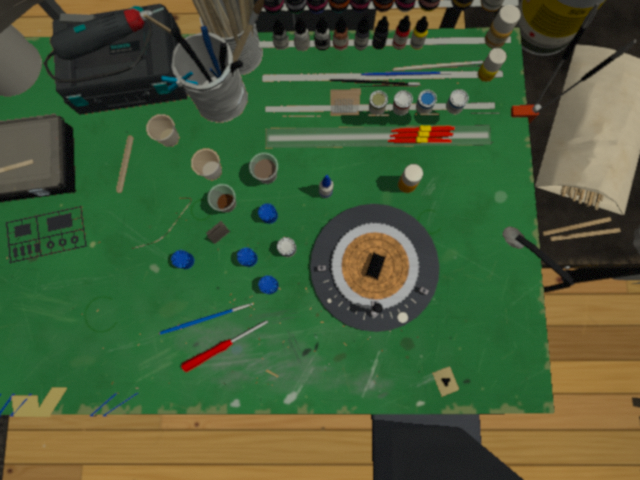

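View pics/side0.png

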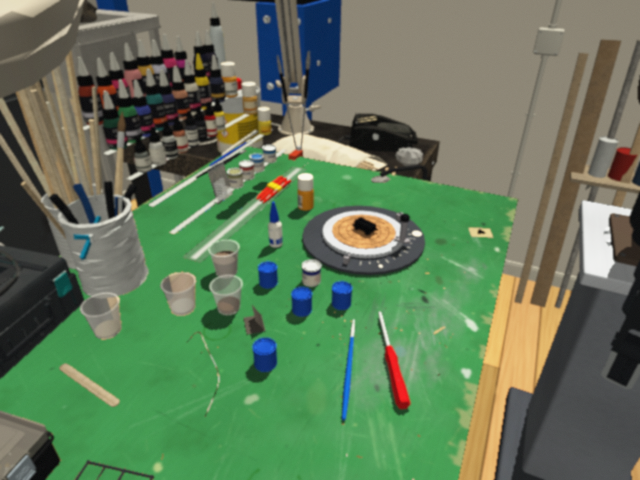

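The top view shows the turntable centred near (375,266), the large white dot at (403,317), the small dot near (329,300), and the lever near (375,308). The white tin is at (286,246), with blue look-alikes around it. The glue bottle is at (327,187) and the jar at (411,178). Next I'll take a close crop and measure.

```bash
cat > h.py <<'E'
import numpy as np,cv2
from bench import *
def ray(n,u,v):
    c=camera_info(n);f=240/np.tan(np.radians(c["vertical_fov"]/2));V=c["view"];R=V[:3,:3]
    return -R.T@V[:3,3], R.T@np.array([(u-c["cx"])/f,-(v-c["cy"])/f,-1])
def onz(n,u,v,z):
    o,d=ray(n,u,v);return o+d*(z-o[2])/d[2]
def proj(n,p):
    c=camera_info(n);f=240/np.tan(np.radians(c["vertical_fov"]/2));V=c["view"]
    q=V[:3,:3]@p+V[:3,3];return c["cx"]+f*q[0]/-q[2],c["cy"]-f*q[1]/-q[2]
E
python3 - <<'E'
from h import *
im=cv2.imread("pics/top0.png");s=cv2.imread("pics/side0.png")
a=cv2.resize(im[200:335,305:445],None,fx=4,fy=4,interpolation=2)
b=cv2.resize(s[195:280,295:435],None,fx=4,fy=4,interpolation=2)
cv2.imwrite("pics/crop0.png",cv2.copyMakeBorder(a,0,0,0,0,0)); cv2.imwrite("pics/crop0s.png",b)
for n,u,v,z in[("top",375,266,.01),("top",403,317,.0115),("top",329,300,.0115),("top",286,246,.036),("top",325,181,.09),("top",413,173,.078),("side",364,238,.01)]: print(n,u,v,onz(n,u,v,z).round(4))
E
```

```text
top 375 266 [0.5681 0.2278 0.01  ]
top 403 317 [0.4691 0.1769 0.0115]
top 329 300 [0.5023 0.3187 0.0115]
top 286 246 [0.6053 0.4008 0.036 ]
top 325 181 [0.7181 0.3241 0.09  ]
top 413 173 [0.7353 0.159  0.078 ]
side 364 238 [0.5636 0.2425 0.01  ]
```

View pics/crop0.png

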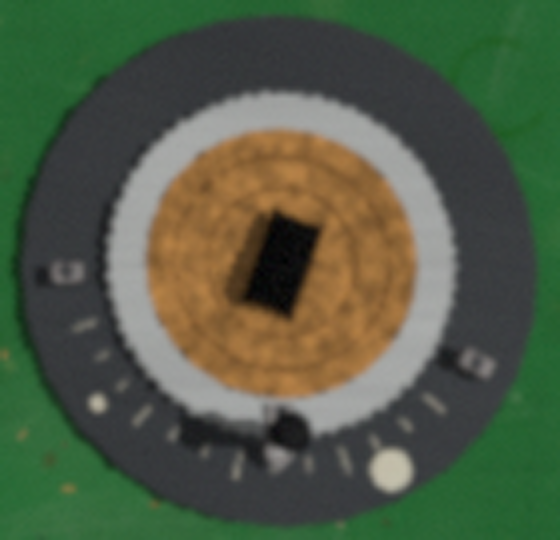

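View pics/crop0s.png

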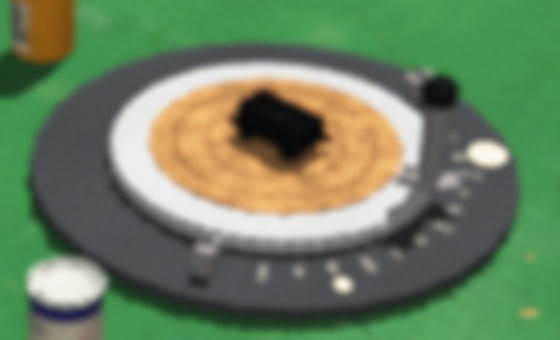

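The crops show the large dot at crop (391,470), which is full-frame (402.8,317.5). The lever cap is at (288,430), full-frame (377,307.5), with the nose just below it. The small dot is at (97,403). The dots are clearly different sizes, so the goal is the right-hand one (-y side). Now the precise fits.

```bash
cat >> h.py <<'E'
def blob(m,x0,x1,y0,y1):
    ys,xs=np.nonzero(m[y0:y1,x0:x1]);return xs.mean()+x0,ys.mean()+y0,len(xs)
def disc(im):
    # base rim: non-green pixels near the turntable
    h=cv2.cvtColor(im,cv2.COLOR_BGR2HSV);g=((h[...,0]>50)&(h[...,0]<75)&(h[...,1]>110)).astype(np.uint8)
    m=np.zeros_like(g);m[195:340,300:450]=1-g[195:340,300:450]
    m=cv2.morphologyEx(m,cv2.MORPH_OPEN,np.ones((5,5),np.uint8))
    c=max(cv2.findContours(m,0,1)[0],key=cv2.contourArea);return cv2.convexHull(c)[:,0,:]
def circ(p):
    A=np.c_[2*p,np.ones(len(p))];s=np.linalg.lstsq(A,(p**2).sum(1),rcond=None)[0];return s[:2],np.sqrt(s[2]+s[0]**2+s[1]**2)
E
python3 - <<'E'
from h import *
im=cv2.imread("pics/top0.png")
p=np.array([onz("top",u,v,.008)[:2] for u,v in disc(im)]);c,r=circ(p);print("base",c,r)
g=im.min(2)
hsv=cv2.cvtColor(im,cv2.COLOR_BGR2HSV)
st=im.astype(int)
# disc top
al=((hsv[...,1]<50)&(hsv[...,2]>120)).astype(np.uint8);k=np.zeros_like(al);k[218:312,327:425]=al[218:312,327:425]
ct=max(cv2.findContours(k,0,1)[0],key=cv2.contourArea);hp=cv2.convexHull(ct)[:,0,:]
hp=np.array([onz("top",u,v,.02)[:2] for u,v in hp]);hp=hp[hp[:,0]>c[0]-.05];print("disc",circ(hp))
def show(nm,b,z):
    q=onz("top",b[0],b[1],z);d=q[:2]-c;print(nm,np.round(b,2),q.round(4),"r",np.hypot(*d).round(4),"ang",np.arctan2(-d[1],-d[0]).round(4))
show("large",blob(g>130,394,412,308,327),.0115)
show("small",blob(g>110,324,334,296,306),.0115)
# cap
m=(im.max(2)<40);show("cap",blob(m,370,384,301,313),.079)
# end stops seen in crop
show("stopL",(305+68/4,200+272/4),.026);show("stopR",(305+482/4,200+363/4),.026)
show("nose",(305+278/4,200+470/4),.023)
E
```

```text
base [0.56848131 0.22967607] 0.1269935428523442
disc (array([0.56895772, 0.22892713]), np.float64(0.08361742409830641))
large [402.44 317.1   77.  ] [0.4689 0.178  0.0115] r 0.1122 ang 0.479
small [328.85 300.46  13.  ] [0.5014 0.3191 0.0115] r 0.1117 ang -0.9272
cap [376.69 307.64  59.  ] [0.4859 0.2337 0.079 ] r 0.0827 ang -0.049
stopL [322. 268.] [0.5632 0.3317 0.026 ] r 0.1022 ang -1.5194
stopR [425.5  290.75] [0.5182 0.1347 0.026 ] r 0.1075 ang 1.0841
nose [374.5 317.5] [0.4684 0.2326 0.023 ] r 0.1001 ang -0.0296
```

The fits agree with the given sizes: base radius 127.0 mm against 127, dot radii 112.2 and 111.7 against 112, cap 82.7 against 83. The lever is at −0.045 rad and the goal at +0.479 rad, so it must turn about 0.52 rad towards −y. I'll push with the back of the shut fingers from the +y side, with tool y along the tangent at the goal.

>>> play_rows(deltas=[[[0, 0, -0.127], [0, 0, 0], 0], [[0, 0, -0.127], [0, 0, 0], 0], [[0, 0, -0.127], [0, 0, 0], 0], [[0, 0, -0.127], [0, 0, 0], 0], [[0, 0, -0.127], [0, 0, 0], 0], [[0, 0, -0.127], [0, 0, 0], 0], [[0, 0, 0], [0, 0, 0], 0], [[0, 0, 0], [0, 0, 0], 0]], squeeze=20)

```text
time_s: 0.9
tcp_pos: [0.1895, 0.6476, 0.2558]
orientation: [[-0.89, -0.457, -0.0], [-0.457, 0.89, -0.001], [0.001, -0.001, -1.0]]
wrist_force: [-0.7, -0.5, 0.1]
grip_width: 0.0001
finger_force: 0.0
```

```bash
cat >> h.py <<'E'
C=np.array([.5687,.2294])
def post(a): return C-.083*np.array([np.cos(a),np.sin(a)])
def delta(p):
    s=state();return (np.array(s["orientation"]).T@(np.array(p)-s["tcp_pos"])).round(4)
E
python3 - <<'E'
from h import *
s=state();R=np.array(s["orientation"]);print(s["time_s"],s["tcp_pos"],R.round(3),s["grip_width"])
p=post(-.045)+R[:2,1]*.040;print(p,delta([*p,.255]))
ps=[np.array([*post(a)]) for a in(-.045,.085,.215,.345,.479)]
for q in np.diff(ps,axis=0): print((R.T@[*q,0]).round(4))
E
```

```text
0.9 [0.18952842 0.6476003  0.25578748] [[-0.89  -0.457 -0.   ]
 [-0.457  0.89  -0.001]
 [ 0.001 -0.001 -1.   ]] 9.289701848233967e-05
[0.46750683 0.26871384] [-0.0741 -0.464   0.001 ]
[ 0.0047 -0.0097  0.    ]
[ 0.0034 -0.0102  0.    ]
[ 0.0021 -0.0106  0.    ]
[ 0.0007 -0.0111  0.    ]
```

>>> play_rows(deltas=[[[0, 0, 0], [-0.0075, -0.0465, 0], 0], [[0, 0, 0], [-0.0075, -0.0465, 0], 0], [[0, 0, 0], [-0.0075, -0.0465, 0], 0], [[0, 0, 0], [-0.0075, -0.0465, 0], 0], [[0, 0, 0], [-0.0075, -0.0465, 0], 0], [[0, 0, 0], [-0.0075, -0.0465, 0], 0], [[0, 0, 0], [-0.0075, -0.0465, 0], 0], [[0, 0, 0], [-0.0075, -0.0465, 0], 0], [[0, 0, 0], [-0.0075, -0.0465, 0], 0], [[0, 0, 0], [-0.0075, -0.0465, 0], 0]])

```text
time_s: 1.9
tcp_pos: [0.4706, 0.2675, 0.2565]
orientation: [[-0.889, -0.457, 0.0], [-0.457, 0.889, 0.0], [-0.001, 0.0, -1.0]]
wrist_force: [-0.2, -0.1, -0.5]
grip_width: -0.0001
finger_force: 0.0
```

>>> play_rows(deltas=[[[0, 0, 0], [0, 0, 0], 0], [[0, 0, 0], [0, 0, 0.03], 0], [[0, 0, 0], [0, 0, 0.03], 0], [[0, 0, 0], [0, 0, 0.03], 0], [[0, 0, 0], [0, 0, 0.03], 0], [[0, 0, 0], [0, 0, 0.02], 0], [[0, 0, 0], [0, 0, 0], 0], [[0, 0, 0], [0, 0, 0], 0], [[0, 0, 0], [0, 0, 0], 0]])

```text
time_s: 2.8
tcp_pos: [0.4708, 0.2699, 0.1181]
orientation: [[-0.888, -0.459, 0.003], [-0.459, 0.888, 0.001], [-0.003, -0.0, -1.0]]
wrist_force: [1.0, -0.1, -0.4]
grip_width: -0.0
finger_force: 0.0
```

Run:
```python
from h import *
s=state();print(s["time_s"],s["tcp_pos"],s["wrist_force"])
p=post(-.045)+np.array(s["orientation"])[:2,1]*.040;print(delta([*p,.077]))
a=grab_frame("top")[180:340,290:450,::-1];b=grab_frame("side")[130:290,280:440,::-1]
cv2.imwrite("pics/c1.png",np.hstack([cv2.resize(x,(400,400),interpolation=2) for x in(a,b)]))
```

```text
2.8 [0.47076419 0.26988289 0.11809839] [ 1.0129995  -0.10777562 -0.4148626 ]
[0.0037 0.0005 0.0411]
```

View pics/c1.png

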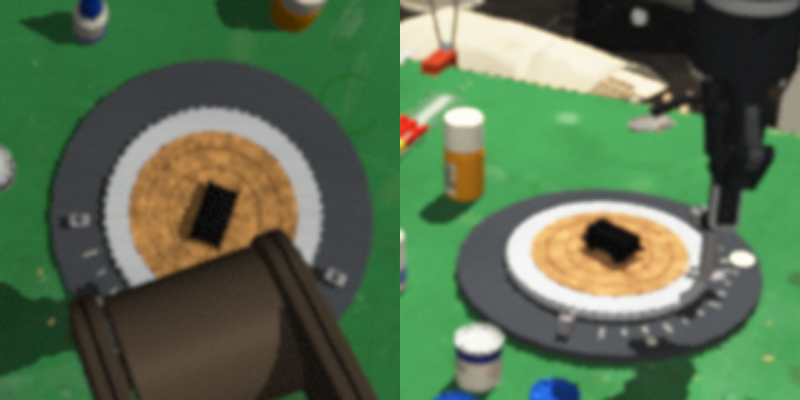

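The side view (right half) shows the shut fingers hanging near (720,200) in front of the lever post, with the large dot at (742,258). In the top view the arm hides the lever, and the wagon is still undisturbed. I'll descend the rest of the way.

>>> play_rows(deltas=[[[0, 0, 0], [0.002, 0, 0.01], 0], [[0, 0, 0], [0.002, 0, 0.01], 0], [[0, 0, 0], [0, 0, 0.01], 0], [[0, 0, 0], [0, 0, 0.01], 0], [[0, 0, 0], [0, 0, 0], 0], [[0, 0, 0], [0, 0, 0], 0]])

```text
time_s: 3.5
tcp_pos: [0.466, 0.2673, 0.0757]
orientation: [[-0.888, -0.459, -0.001], [-0.459, 0.888, -0.0], [0.001, 0.0, -1.0]]
wrist_force: [0.3, 0.0, 0.5]
grip_width: -0.0001
finger_force: 0.0
```

>>> play_rows(deltas=[[[0, 0, 0], [0, -0.002, 0], 0], [[0, 0, 0], [0, -0.002, 0], 0], [[0, 0, 0], [0, -0.002, 0], 0], [[0, 0, 0], [0, -0.002, 0], 0], [[0, 0, 0], [0, -0.002, 0], 0], [[0, 0, 0], [0, -0.002, 0], 0]])

```text
time_s: 4.1
tcp_pos: [0.4719, 0.2565, 0.0764]
orientation: [[-0.888, -0.459, 0.0], [-0.459, 0.888, 0.0], [-0.0, -0.0, -1.0]]
wrist_force: [0.4, -0.5, 0.6]
grip_width: -0.0003
finger_force: 0.0
```

>>> play_rows(deltas=[[[0, 0, 0], [0, -0.002, 0], 0], [[0, 0, 0], [0, -0.002, 0], 0], [[0, 0, 0], [0, -0.002, 0], 0], [[0, 0, 0], [0, 0, 0], 0]])

```text
time_s: 4.5
tcp_pos: [0.4742, 0.2513, 0.0762]
orientation: [[-0.888, -0.459, -0.001], [-0.459, 0.888, 0.0], [0.001, 0.001, -1.0]]
wrist_force: [-0.9, 0.4, 0.1]
grip_width: 0.0001
finger_force: 0.5
```

>>> play_rows(deltas=[[[0, 0, 0], [0.0015, -0.003, 0], 0], [[0, 0, 0], [0.0015, -0.003, 0], 0], [[0, 0, 0], [0.0015, -0.003, 0], 0], [[0, 0, 0], [0.001, -0.003, 0], 0], [[0, 0, 0], [0.001, -0.003, 0], 0], [[0, 0, 0], [0, 0, 0], 0]])

```text
time_s: 5.1
tcp_pos: [0.476, 0.2345, 0.0763]
orientation: [[-0.888, -0.459, 0.001], [-0.459, 0.888, -0.0], [-0.001, -0.001, -1.0]]
wrist_force: [-0.3, 1.2, 0.1]
grip_width: -0.0001
finger_force: 0.4
```

```bash
cat > look.py <<'E'
from h import *
import sys
s=state();R=np.array(s["orientation"]);t=np.array(s["tcp_pos"]);print(s["time_s"],t,s["wrist_force"])
for d in(.0215,.024):  # lever angle implied by face contact
    n=-R[:2,1];v=n@(t[:2]+n*d-C)/.083
    th=np.arctan2(n[0],-n[1]);print("angle est",d,th+np.arcsin(v))
a=grab_frame("top")[180:340,290:450,::-1];b=grab_frame("side")[170:270,350:450,::-1]
cv2.imwrite(sys.argv[1],np.hstack([cv2.resize(x,(400,400),interpolation=2) for x in(a,b)]))
E
python3 look.py pics/c2.png
```

```text
5.1 [0.47601285 0.23451434 0.07632513] [-0.25314608  1.21620623  0.0513536 ]
angle est 0.0215 0.16348592888720292
angle est 0.024 0.19499273950877072
```

View pics/c2.png

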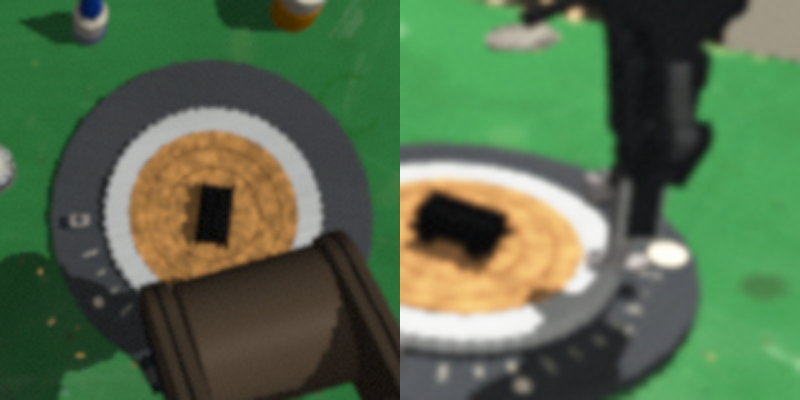

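The wagon has turned with the stage by about 12° and is still centred. The finger is against the post, with the large dot at right-half (668,253). I'll continue the push, stop short of the goal, then back off and measure.

>>> play_rows(deltas=[[[0, 0, 0], [0.001, -0.003, 0], 0], [[0, 0, 0], [0.001, -0.003, 0], 0], [[0, 0, 0], [0.0005, -0.003, 0], 0], [[0, 0, 0], [0.0005, -0.003, 0], 0], [[0, 0, 0], [0.0005, -0.003, 0], 0], [[0, 0, 0], [0, -0.003, 0], 0], [[0, 0, 0], [0, -0.0025, 0], 0], [[0, 0, 0], [0, 0, 0], 0]])

```text
time_s: 6.0
tcp_pos: [0.4822, 0.2148, 0.0762]
orientation: [[-0.888, -0.459, 0.0], [-0.459, 0.888, -0.0], [-0.0, -0.0, -1.0]]
wrist_force: [-0.7, 1.2, -0.1]
grip_width: 0.0001
finger_force: 0.2
```

```bash
python3 look.py pics/c3.png
```

```text
6.0 [0.48223874 0.21482792 0.07623729] [-0.65649914  1.18436711 -0.06706176]
angle est 0.0215 0.413701739133245
angle est 0.024 0.4438583480970866
```

>>> play_rows(deltas=[[[0, 0, 0], [0, 0.005, 0], 0], [[0, 0, 0], [0, 0.01, 0], 0], [[0, 0, 0], [0, 0.015, 0], 0], [[0, 0, 0], [0, 0.02, 0], 0], [[0, 0, 0], [0, 0.04, 0], 0], [[0, 0, 0], [0, 0.04, 0], 0], [[0, 0, 0], [0, 0, 0], 0], [[0, 0, 0], [0, 0, 0], 0]])

```text
time_s: 6.9
tcp_pos: [0.4211, 0.3321, 0.0763]
orientation: [[-0.887, -0.462, 0.0], [-0.462, 0.887, -0.0], [-0.0, -0.0, -1.0]]
wrist_force: [0.6, -0.6, 0.4]
grip_width: 0.0002
finger_force: 0.0
```

Run:
```python
from h import *
s=state();print(s["tcp_pos"])
im=np.ascontiguousarray(grab_frame("top")[:,:,::-1]);cv2.imwrite("pics/top4.png",im)
a=im[180:340,290:450];b=grab_frame("side")[170:270,350:450,::-1]
cv2.imwrite("pics/c4.png",np.hstack([cv2.resize(x,(400,400),interpolation=2) for x in(a,b)]))
```

```text
[0.42110225 0.33212065 0.07629123]
```

View pics/c4.png

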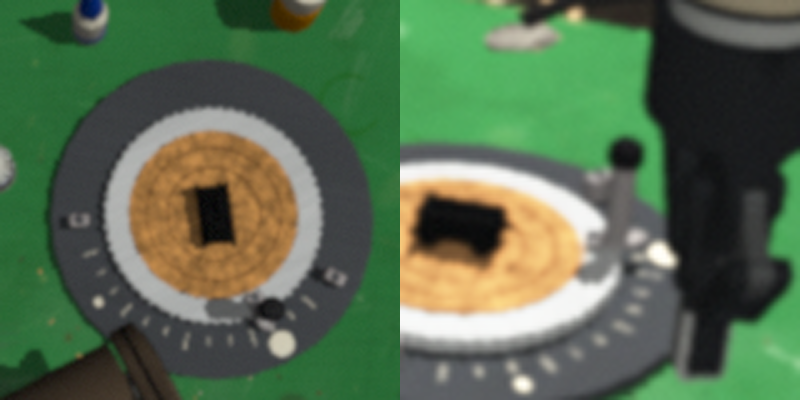

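The finger is clear. The cap is at left-half (270,309), about full-frame (398,303.5), and the large dot at (282,344), about (402.6,317.5). The lever is a little short of the goal. Measuring it now.

Run:
```python
from h import *
im=cv2.imread("pics/top4.png")
p=np.array([onz("top",u,v,.079)[:2] for u,v in [blob(im.max(2)<40,391,405,297,310)[:2]]])[0]
b=blob(im.max(2)<40,391,405,297,310);d=p-C;print("cap",b,p,np.hypot(*d),np.arctan2(-d[1],-d[0]))
b=blob(im.min(2)>130,394,412,308,327);q=onz("top",b[0],b[1],.0115)[:2]-C;print("dot",b,np.hypot(*q),np.arctan2(-q[1],-q[0]))
# same reference applied to first picture
b=blob(cv2.imread("pics/top0.png").max(2)<40,370,384,301,313);d=onz("top",b[0],b[1],.079)[:2]-C;print("cap0",np.arctan2(-d[1],-d[0]))
```

```text
cap (np.float64(397.6885245901639), np.float64(303.4754098360656), 61) [0.49300321 0.19615627] 0.08267496189431907 0.41381093146016334
dot (np.float64(402.1411764705882), np.float64(316.67058823529413), 85) 0.1112912339747933 0.4749944848131169
cap0 -0.05217817392921329
```

>>> play_rows(deltas=[[[0, 0, 0], [0, -0.04, 0], 0], [[0, 0, 0], [0, -0.04, 0], 0], [[0, 0, 0], [0, -0.02, 0], 0], [[0, 0, 0], [0, -0.015, 0], 0], [[0, 0, 0], [0, -0.008, 0], 0], [[0, 0, 0], [0, -0.003, 0], 0], [[0, 0, 0], [0, 0, 0], 0], [[0, 0, 0], [0, -0.002, 0], 0], [[0, 0, 0], [0, -0.002, 0], 0], [[0, 0, 0], [0, 0, 0], 0]])

```text
time_s: 8.0
tcp_pos: [0.4818, 0.2156, 0.0763]
orientation: [[-0.888, -0.46, 0.0], [-0.46, 0.888, -0.0], [-0.0, -0.0, -1.0]]
wrist_force: [-0.1, 0.7, 0.2]
grip_width: 0.0
finger_force: 0.0
```

>>> play_rows(deltas=[[[0, 0, 0], [0, -0.002, 0], 0], [[0, 0, 0], [0, -0.001, 0], 0], [[0, 0, 0], [0, -0.001, 0], 0], [[0, 0, 0], [0, 0, 0], 0], [[0, 0, 0], [0, 0, 0], 0]])

```text
time_s: 8.5
tcp_pos: [0.4835, 0.2117, 0.0762]
orientation: [[-0.888, -0.459, -0.001], [-0.459, 0.888, -0.0], [0.001, 0.0, -1.0]]
wrist_force: [-1.6, 1.2, 0.8]
grip_width: -0.0001
finger_force: 0.8
```

```bash
python3 look.py pics/c5.png
```

```text
8.5 [0.48352575 0.21166333 0.07619646] [-1.56739651  1.16275461  0.81489515]
angle est 0.0215 0.45473136050228335
angle est 0.024 0.4848537908678362
```

Another 0.022 rad is needed, about 1.8 mm.

>>> play_rows(deltas=[[[0, 0, 0], [0, -0.001, 0], 0], [[0, 0, 0], [0, -0.001, 0], 0], [[0, 0, 0], [0, 0, 0], 0], [[0, 0, 0], [0, 0, 0], 0]])

```text
time_s: 9.0
tcp_pos: [0.4848, 0.2098, 0.0763]
orientation: [[-0.888, -0.459, 0.0], [-0.459, 0.888, -0.0], [-0.0, -0.0, -1.0]]
wrist_force: [-1.1, 2.0, -0.8]
grip_width: 0.0003
finger_force: 0.6
```

```bash
python3 look.py pics/c6.png
```

```text
9.0 [0.4847864  0.20982642 0.07627813] [-1.08024176  1.98192886 -0.76956712]
angle est 0.0215 0.4813680833591923
angle est 0.024 0.5114953169472545
```

>>> play_rows(deltas=[[[0, 0, 0], [0, 0.005, 0], 0], [[0, 0, 0], [0, 0.01, 0], 0], [[0, 0, 0], [0, 0.015, 0], 0], [[0, 0, 0], [0, 0.02, 0], 0], [[0, 0, 0], [0, 0.04, 0], 0], [[0, 0, 0], [0, 0.04, 0], 0], [[0, 0, 0], [0, 0, 0], 0], [[0, 0, 0], [0, 0, 0], 0]])

```text
time_s: 9.9
tcp_pos: [0.424, 0.3268, 0.0764]
orientation: [[-0.887, -0.462, 0.0], [-0.462, 0.887, -0.0], [-0.0, -0.0, -1.0]]
wrist_force: [-0.4, 0.1, 0.3]
grip_width: 0.0001
finger_force: 0.0
```

Run:
```python
from h import *
im=np.ascontiguousarray(grab_frame("top")[:,:,::-1]);cv2.imwrite("pics/top7.png",im)
b=blob(im.max(2)<40,393,407,296,309);d=onz("top",b[0],b[1],.079)[:2]-C;print("cap",b,np.hypot(*d),np.arctan2(-d[1],-d[0]))
a=im[200:340,310:450];s=grab_frame("side")[170:270,350:450,::-1]
cv2.imwrite("pics/c7.png",np.hstack([cv2.resize(x,(400,400),interpolation=2) for x in(a,s)]))
```

```text
cap (np.float64(400.0), np.float64(302.1803278688525), 61) 0.08242205457613566 0.4714591747760987
```

View pics/c7.png

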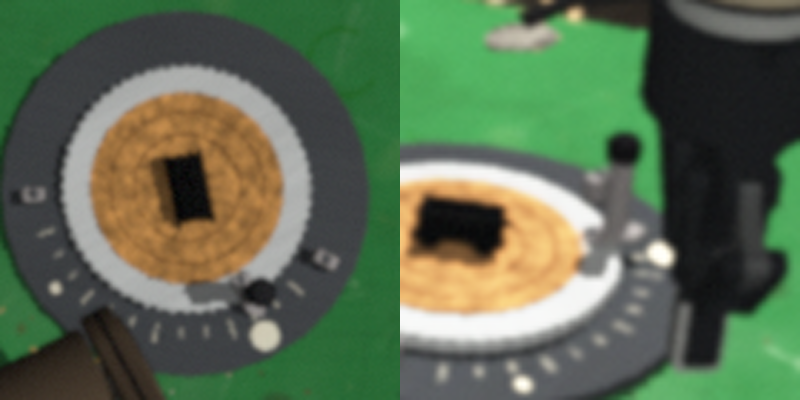

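The top view shows the nose at about (257,318) in line with the dot centre at (265,336). The cap measures 0.471 rad and the contact estimate is 0.481, against a goal of about 0.477, which is within 1 mm. The wagon is still centred and the finger is clear. I'll raise the arm and hand in.

>>> play_rows(deltas=[[[0, 0, 0], [0, 0, -0.03], 0], [[0, 0, 0], [0, 0, -0.04], 0], [[0, 0, 0], [0, 0, -0.04], 0], [[0, 0, 0], [0, 0, 0], 0], [[0, 0, 0], [0, 0, 0], 0], [[0, 0, 0], [0, 0, 0], 0]])

```text
time_s: 10.6
tcp_pos: [0.4244, 0.3244, 0.1847]
orientation: [[-0.889, -0.458, -0.002], [-0.458, 0.889, -0.001], [0.003, -0.0, -1.0]]
wrist_force: [-0.6, -0.9, -0.8]
grip_width: 0.0004
finger_force: 0.0
```

```bash
python3 -c "
from bench import *
print(finish_job())"
```

```text
the job is handed in; nothing more can be done
None
```

The lever's nose now points at the middle of the large white dot, to within about 1 mm by my measurement; the wagon rode round untouched, the arm is backed off and clear, and the job was handed in at about 10.6 s.

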